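# Pry up the crate lid and hold it for the prop

## Task

The pry bar already lies in the slot of the crate with its toe under the heavy lid. With your fingertips, press the orange handle at its long end down from above until the gap under the lid's front edge is at least 40 mm, smoothly and without letting the lid drop back, and finish while still holding the handle down so that a workmate can slide the prop block in. Do not lift the bar or pull it out of the slot, touch neither the crate nor its lid, and leave the block, tin and bottle where they stand.

Things in the scene. Friction and masses are not known exactly. Their poses are not given: they have to be found in the camera images.
- crate: Low wooden crate fixed on the bench, 384 mm deep, 460 wide, boards 150 mm high, with a lid. Origin: on the bench (height 0) below the middle of its front board (24 mm thick); x points from the front to the hinged back, z up. A pry slot 70 mm wide is cut in the middle of the front board's top edge, from 122 mm above the bench up to the lid's underside.
- lid_edge (a point): Middle of the lower front edge of the heavy plank lid (386 x 464 x 32 mm, 5 to 8 kg), just above the pry slot; the lid is hinged along the crate's back edge, 389 mm behind this point. 150 mm above the bench when shut: what it rises above that is the gap. The gap is 40 mm with the bar's shaft about level, some 60 mm with the shaft sloping 10 degrees down.
- heel (a point): Centre of the loose steel pry bar's rounded heel (24 mm across), resting on the slot's lower edge: the pivot, 134 mm above the bench. From here the flat toe (44 mm wide) reaches 100 mm into the crate, touching the lid's underside; the blue shaft (26 x 14 mm) comes out of the front, rising 18 degrees at the start, its end 340 mm from the heel. Pressing that end down raises the lid.
- press (a point): Point on the centre line of the top face of the bar's orange handle with black ribs (sleeve 120 long, 34 wide, 22 mm thick), 40 mm from its outer end: 300 mm from the heel centre along the shaft and 11 mm above the shaft's axis; 237 mm above the bench at the start. The bar's direction is from point heel to here. Raising the lid takes 6 to 20 N downward here; kept up only while pressed.
- block: Loose hardwood block 120 x 60 x 35 mm lying flat: the prop that the workmate will slide in. Origin: centre of its underside.
- tin: Loose tin of tacks, 72 mm across, 75 mm high. Origin: centre of its underside.
- dye: Loose brown bottle of edge dye, 52 mm across, 105 mm high. Origin: centre of its underside.
- bar_handle: The orange handle sleeve of the pry bar as a part: its origin and axes are those of the bar, at the underside of the heel (12 mm below point heel at the start); use point press for its position.
Things that resemble listed ones, but are neither listed nor needed, are in the scene too. Of the things that look like the block, the largest one is meant.

How it is judged (in metres and radians):
On the way:
1. the handle is being pressed by the fingers and the lid has begun to rise (gap over about 8 mm) (contact force between the fingers and bar_handle above 1.5 N and height (world z) of lid_edge above 0.158 m and x of heel in the frame of crate between -0.035 and 0.045 m and z of heel in the frame of crate between 0.115 and 0.155 m), for 0.1 s.
At the end, for the whole second after the job is handed in: The lid's front edge is at least 38 mm above shut and at rest, the fingers press on the orange handle with over 1.5 N, the bar's heel lies in the slot (within 40 mm along, 20 mm in height), and block, tin and bottle stand within 25 mm of their places, upright (height (world z) of lid_edge above 0.188 m and angular speed of bar_handle below 0.1 rad/s and contact force between the fingers and bar_handle above 1.5 N and x of heel in the frame of crate between -0.035 and 0.045 m and z of heel in the frame of crate between 0.115 and 0.155 m and distance of each of block, tin, dye from where it was at the start of the episode below 0.025 m and angle between each of block, tin, dye's own z axis and vertical below 0.3 rad); the arm keeps its last pose, push and grip.
It fails at once if the bar was jerked down or let spring back with the lid (the bar turned faster than 2.5 rad/s) (angular speed of bar_handle above 2.5 rad/s).
It fails at once if the hand or arm touched the crate or its lid (over 2 N) (contact force between any of the fingers, the arm and crate above 2 N).
It fails at once if the bar was lifted, or its heel left the slot (not (x of heel in the frame of crate between -0.035 and 0.045 m and z of heel in the frame of crate between 0.115 and 0.155 m) or z of press in the frame of crate above 0.275 m).
It fails at once if the block, tin or bottle was moved 25 mm or tipped (not (distance of each of block, tin, dye from where it was at the start of the episode below 0.025 m and angle between each of block, tin, dye's own z axis and vertical below 0.3 rad)).
It also fails if it takes over 37 s, if anything falls off the work surface, if the arm or the gripper's body presses on something with over 40 N, if the wrist force passes 120 N, or if a joint passes its speed limit or range.

## Robot

A 6-joint arm with a two-finger parallel gripper is mounted at the origin on the work surface. World frame = base frame: x ahead of the robot, y to its left, z up, the work surface at z = 0. Lengths are in mm, angles in rad, forces in N, time in s.
With the tool pointing down it reaches from about 275 to 1000 mm from the base axis. Payload 8.4 kg.
Tool frame: the origin (TCP) lies at the very end of the fingers, on their centre line; the grasp point (between the pads) lies 19 mm behind it; y points along the fingers, x is the direction in which the jaws open and shut, and the axes are right-handed (so a half turn about y gives the same grasp; the last joint's range is limited). The gripper opens to 85 mm and grips with 20 to 120 N. Pads are 22 mm wide; open, the fingers measure 114 mm over their backs; the gripper's body (76 mm by 85 mm) begins 54 mm behind the grasp point. The pads swing forward as they close: fully open they stand 13 mm farther back than shut.
Start: joints at [-1.348, 0.353, 1.633, -0, 1.155, -0.002], TCP at [139.318, -609.277, 231.281] pointing down, gripper open.
Joint ranges: [-2.63, 2.63], [-0.92, 2.1], [0.06, 2.66], [-1.3, 4.44], [0, 2.69], [-3.02, 3.02]. Speed limits (rad/s): [2.22, 2.22, 2.79, 3.14, 3.14, 3.14].

## Interface

Orientations are given as [roll, pitch, yaw] about the fixed x, y, z axes, in that order (R = Rz(yaw) Ry(pitch) Rx(roll)).
In Python, from rig import r gives the robot as it stands.
- The arm moves only by the tool servo_tool, never from a script. Its argument "motion" is a list of rows, each a list of 7 numbers: the opening, from -1 (shut) to 1 (fully open), then the shift along the tool's x, y, z in m, then the turn, a rotation vector about the tool's x, y, z in units of 10 degrees (1.0 is 10 degrees). A call has 1 to 12 rows; each row is the pose to reach, as a shift and turn from the pose commanded when the call began, along the tool's axes at that moment; what a row does not reach only later rows make up. A row lasts 1/8 s, in which the tool goes at most 62.5 mm and 10.7 degrees, less where a joint would pass 70% of its speed; a pose out of reach is approached as far as the arm can. A call with a gripper value outside its range is refused whole. The fingers move at their own pace and stop on an object; "grip_force" is the grip in N (left out, the last holds). Time passes only in rows, so rows that repeat a pose let the fingers close. It gives the time, the measured TCP pose, the force and the opening at its end, in the units of the state.
- r.sense(): the state, without advancing time (a new reading comes with each control period).
- r.grab_frame(name): name is "scene" or "side" or "wrist"; returns the picture (400x640x3 uint8, red, green, blue); there is no depth.
- r.calibration(name): a dict with "fx", "fy", "cx", "cy" (pixels), "R" (3x3) and "t" (3): a world point X has camera coordinates R X + t; the wrist camera has in their place "mount" (4x4, takes a point from camera to tool coordinates, whose origin is the TCP and whose axes are the tool frame's). Camera axes: x right, y down, z forward; pixel columns grow to the right and rows downward; lengths in mm; the calibration is good to about 2 mm. The wrist camera is an equidistant fisheye: a pixel r from the principal point sees the ray r / f radians off the axis. A picture is of the moment at which its call begins: read the wrist's pose just before it. calibration takes no time and is no camera call.
- r.sign_off(): hands the job in, once; it reports no verdict.
The state is a dict: "clock": time; "qpos": joint angles; "qvel": joint speeds; "joint_efforts": joint torques, N m; "eef_pos": TCP position; "tcp_rot": TCP orientation; "contact_force": force on the tool from outside, world axes, zero at the start; "wrist_torque": the same for the moment, N m; "opening": opening from 0.0 (shut) to 1.0 (fully open).
Only numpy, scipy, OpenCV 4.12 (cv2) and the standard library are available. Lean on these libraries where they do the work, as an engineer would, in place of code of your own. Each camera call takes 0.05 s, during which the arm holds its last target. There are 200 camera calls.

## Working session

There is one attempt and no reset: what is moved stays moved. The work goes in short steps, Python scripts to look and compute and a tool call to move; the robot and the scene stay as the last step left them, time stands still between calls to the robot, and variables do not carry over. Pictures are saved under pics/ and viewed, on a budget of 10 in all, crops included, one or two more only if the job needs it, and the job is handed in when it is done.

Besides the shell and the picture viewer there is one more tool, called after "Emit:" by a JSON object that holds its "api" and its "payload", one argument or row to a line. servo_tool: Moves the arm, as the interface text tells. Its arguments: {"type":"object","properties":{"motion":{"type":"array","items":{"type":"array","items":{"type":"number"}}},"grip_force":{"type":"number"}},"required":["motion"]}

```bash
mkdir -p pics
python3 - <<'E'
from rig import r
import cv2,numpy as np
s=r.sense();print(s['clock'],s['eef_pos'],s['tcp_rot'],s['opening'])
for n in("scene","side"):
    cv2.imwrite(f"pics/{n}0.png",r.grab_frame(n)[:,:,::-1])
    print(n,r.calibration(n))
print(r.calibration("wrist"))
E
```

```text
0.0 [ 139.19138445 -608.77814929  230.54802774] [-1.57081616e+00  1.44882126e-03 -1.34597769e+00] 1.0014381195729933
scene {'fx': 434.3905722980247, 'fy': 434.3905722980247, 'cx': 316.48567817383315, 'cy': 201.4390648697949, 'R': array([[ 0.60231825,  0.79806531, -0.01744953],
       [ 0.5790783 , -0.45188075, -0.67858095],
       [-0.54943702,  0.39861705, -0.73431833]]), 't': array([-233.37772942, -300.87416678, 1412.61351246])}
side {'fx': 508.6150449778529, 'fy': 508.6150449778529, 'cx': 319.39906219680165, 'cy': 200.73556777885327, 'R': array([[ 0.97929043, -0.2015537 , -0.01914052],
       [-0.14101154, -0.61117176, -0.77883556],
       [ 0.14527905,  0.76540524, -0.62693605]]), 't': array([-591.35634296,  127.02132414, 1187.67105913])}
{'fx': 309.70691628693146, 'fy': 309.70691628693146, 'cx': 319.1120752330306, 'cy': 205.5885387452904, 'mount': array([[ 9.99999823e-01,  2.83494867e-04,  5.23495259e-04,
        -4.63296506e-01],
       [-4.19288974e-04, -2.88860198e-01,  9.57371198e-01,
        -1.41547737e+02],
       [ 4.22626764e-04, -9.57371247e-01, -2.88860028e-01,
         7.48573851e+01],
       [ 0.00000000e+00,  0.00000000e+00,  0.00000000e+00,
         1.00000000e+00]])}
```

View pics/scene0.png

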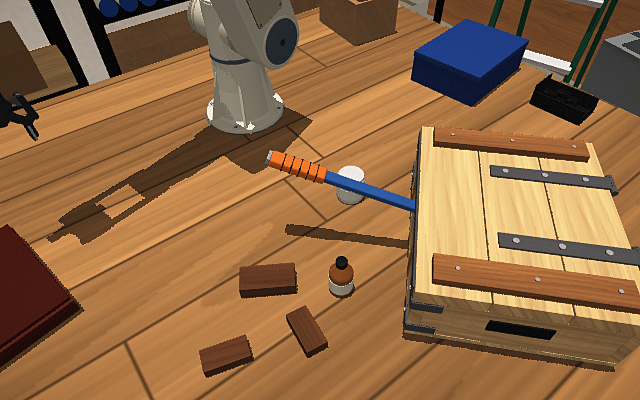

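View pics/side0.png

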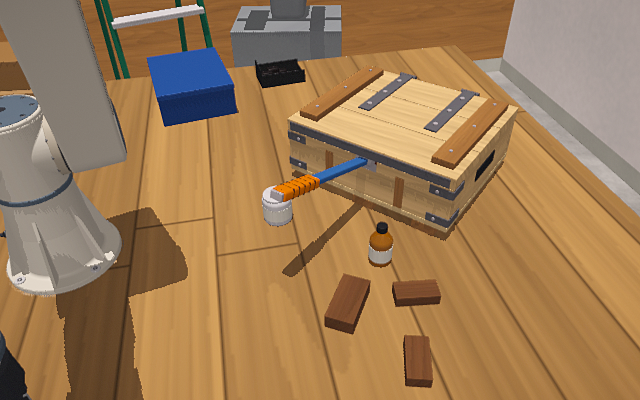

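The scene picture shows the orange handle running from (272,157) to (325,176), with the shaft entering the crate at (415,207). The tin is at (350,185), the bottle at (341,277), and the three blocks are at (268,280), (227,355) and (307,330). The one at (268,280) is the largest, so it is the prop. The side picture shows the handle from (275,195) to (318,181). Only one orange handle fits the description, so I'll triangulate its ends.

```bash
cat > h.py <<'E'
import cv2,numpy as np
from rig import r
def P(n):
    c=r.calibration(n);K=np.array([[c['fx'],0,c['cx']],[0,c['fy'],c['cy']],[0,0,1]])
    return K@np.c_[c['R'],c['t']]
def tri(a,b):
    X=cv2.triangulatePoints(P("scene"),P("side"),np.float64(a),np.float64(b)).ravel();return X[:3]/X[3]
def proj(n,X):
    x=P(n)@np.r_[X,1];return x[:2]/x[2]
def ends(img,roi,lo,hi):
    x0,y0,x1,y1=roi;hsv=cv2.cvtColor(img[y0:y1,x0:x1],cv2.COLOR_BGR2HSV)
    m=cv2.inRange(hsv,lo,hi);_,l,st,_=cv2.connectedComponentsWithStats(cv2.morphologyEx(m,cv2.MORPH_CLOSE,np.ones((7,7))))
    k=1+np.argmax(st[1:,4]);v,u=np.nonzero((l==k)&(m>0));p=np.c_[u+x0,v+y0].astype(float)
    c=p.mean(0);d=np.linalg.svd(p-c,full_matrices=False)[2][0];d*=np.sign(d[0]);s=(p-c)@d
    w=(p-c)@np.array([-d[1],d[0]]);mid=lambda q:q.mean() if len(q) else 0
    return c+d*s.min(),c+d*s.max(),w.min(),w.max(),len(p)
E
python3 - <<'E'
from h import *
np.set_printoptions(precision=1,suppress=True)
I={n:cv2.imread(f"pics/{n}0.png") for n in("scene","side")}
O=((5,190,120),(16,255,255));B=((100,120,60),(125,255,255))
a=ends(I["scene"],(255,140,340,190),*O);b=ends(I["side"],(265,165,330,205),*O)
print(a,b)
A,Bn=tri(a[0],b[0]),tri(a[1],b[1]);print("outer",A,"inner",Bn,"len",np.linalg.norm(A-Bn))
a=ends(I["scene"],(315,160,425,220),*B);b=ends(I["side"],(305,145,385,195),*B);print(a,b)
C,D=tri(a[0],b[0]),tri(a[1],b[1]);print("blue",C,D)
d=D-A;print("yaw",np.degrees(np.arctan2(d[1],d[0])),"slope",np.degrees(np.arctan2(d[2],np.hypot(*d[:2]))))
print("tin base/top",tri((351,186),(278,206)),"bottle cap",tri((342,261),(382,229)))
for n,roi in(("scene",(240,130,440,300)),("side",(230,130,430,300))):
    pass
x=[cv2.resize(I["scene"][130:230,250:430],None,fx=4,fy=4,interpolation=2)[:,:720],cv2.resize(I["side"][140:215,250:400],(720,360))[:190]]
cv2.imwrite("pics/crop.png",np.vstack(x))
E
```

```text
(array([270.6, 157.3]), array([325.1, 175.7]), np.float64(-8.154028508086848), np.float64(8.740559896425427), 855) (array([274.9, 193.8]), array([318.8, 179.3]), np.float64(-8.675188458029062), np.float64(9.717103428332097), 575)
outer [ 485.2 -186.6  235.5] inner [ 581.6 -120.   209.5] len 119.98834673638763
(array([325.3, 175.9]), array([415.2, 206.6]), np.float64(-5.9559512081006165), np.float64(6.057616831558646), 1111) (array([313.7, 179.3]), array([366.6, 159.1]), np.float64(-5.196774506409283), np.float64(5.842143724313489), 523)
blue [ 573.5 -112.2  202.6] [722.8   8.5 152.1]
yaw 39.39869700943764 slope -15.164823516448015
tin base/top [505.8  23.5  34.5] bottle cap [ 707.  -174.5   95. ]
```

View pics/crop.png

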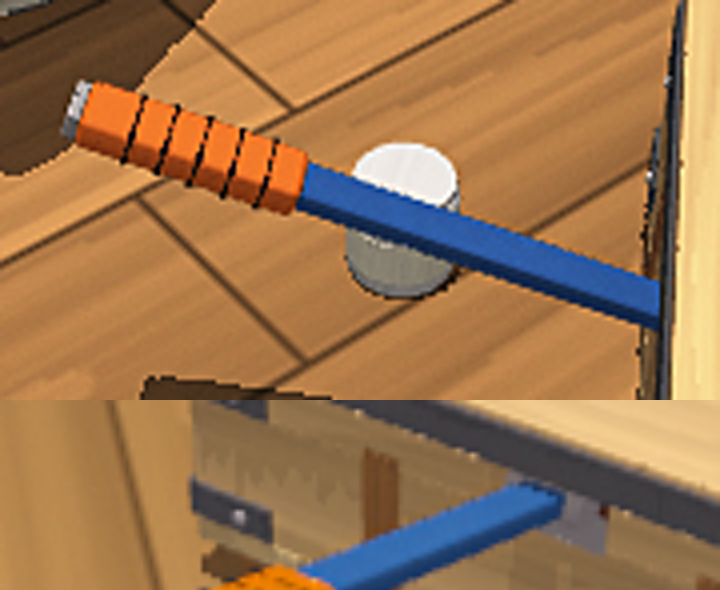

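```bash
cat >> h.py <<'E'
def bar(p,s,up=0):
    hx,hy,y,sl=p;f=np.array([-np.cos(y)*np.cos(sl),-np.sin(y)*np.cos(sl),np.sin(sl)])
    u=np.array([np.cos(y)*np.sin(sl),np.sin(y)*np.sin(sl),np.cos(sl)])
    return np.array([hx,hy,134])+s*f+up*u
E
python3 - <<'E'
from h import *
from scipy.optimize import least_squares
np.set_printoptions(precision=2,suppress=True)
obs={"scene":([270.6,157.3],[325.1,175.7],[415.2,206.6]),"side":([274.9,193.8],[318.8,179.3],[366.6,159.1])}
def res(p):
    e=[]
    for n,(o,i,b) in obs.items():
        e+=list(proj(n,bar(p,340))-o)+list(proj(n,bar(p,220))-i)
        q0,q1=proj(n,bar(p,340)),proj(n,bar(p,30));d=(q1-q0)/np.linalg.norm(q1-q0);w=np.array(b)-q0
        e.append(d[0]*w[1]-d[1]*w[0])
    return np.r_[e,(p[3]-np.radians(18))/np.radians(1)]
f=least_squares(res,[760,20,.66,.31]);p=f.x;print(p,np.degrees(p[2:]),f.fun)
print("press",bar(p,300,11),"at level",bar(np.r_[p[:3],0],300,11),"at -5",bar(np.r_[p[:3],-.087],300,11))
s=r.sense();print(s['qpos'])
E
```

```text
[730.19  28.29   0.73   0.31] [42.09 17.81] [ 0.67 -1.26  0.91 -0.19 -0.6   3.36  0.56 -4.1   1.14 -1.41 -0.19]
press [ 520.71 -160.9   236.21] at level [ 507.55 -172.79  145.  ] at -5 [ 507.68 -172.67  118.89]
[-1.35  0.35  1.63  0.    1.16 -0.  ]
```

Emit:
{"api": "servo_tool", "payload": {
  "motion": [
    [-1,0,-0.06,0,0,0,0],
    [-1,-0.035,-0.11,0.045,0,-0.3,0],
    [-1,-0.07,-0.12,0.09,0,-0.6,0],
    [-1,-0.105,-0.12,0.14,0,-0.9,0],
    [-1,-0.14,-0.12,0.19,0,-1.2,0],
    [-1,-0.175,-0.12,0.235,0,-1.5,0],
    [-1,-0.21,-0.12,0.28,0,-1.8,0],
    [-1,-0.25,-0.12,0.33,0,-2.1,0],
    [-1,-0.29,-0.12,0.385,0,-2.4,0],
    [-1,-0.33,-0.12,0.44,0,-2.7,0],
    [-1,-0.35,-0.12,0.466,0,-2.7,0],
    [-1,-0.35,-0.12,0.466,0,-2.7,0]
  ]
}}

```text
clock: 1.6
eef_pos: [516.9, -161.8, 350.7]
tcp_rot: [-1.571, 0.001, -0.871]
contact_force: [0.1, -0.8, 0.2]
opening: 0.001
```

Run:
```python
from rig import r
import cv2
s=r.sense();print(s['clock'],s['eef_pos'],s['tcp_rot'],s['opening'],s['qvel'],s['qpos'],s['contact_force'])
cv2.imwrite("pics/wrist1.png",r.grab_frame("wrist")[:,:,::-1])
```

```text
1.6 [ 516.94119748 -161.75781916  350.67029455] [-1.57070305e+00  1.00610233e-03 -8.70999627e-01] 0.0012393949035589113 [-0.05453999 -0.01639738  0.02146192 -0.02505849  0.00988761 -0.04088668] [-3.06421153e-01  1.27123694e-01  1.66193725e+00  6.32007633e-04
  1.35333181e+00  5.64441915e-01] [ 0.09827332 -0.75676118  0.19518778]
```

View pics/wrist1.png

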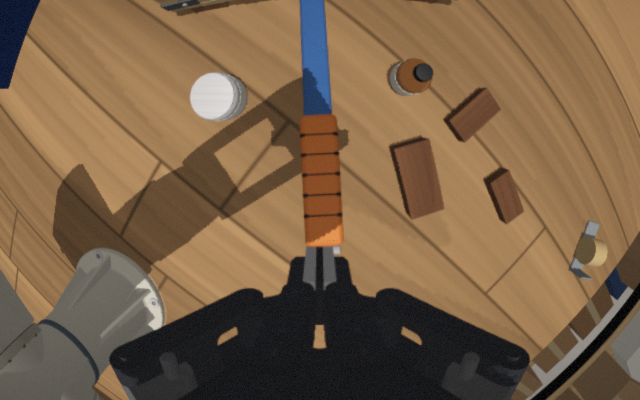

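The wrist picture shows the handle's inner end centred at about (319,116), its outer end at about (324,245), and the shaft at (313,2). The bar is almost parallel to the tool's z axis. I'll intersect those rays with the handle's height, after checking that height by triangulating with the scene camera.

```bash
cat >> h.py <<'E'
def wray(uv,pos,rot):
    from scipy.spatial.transform import Rotation as Ro
    c=r.calibration("wrist");d=np.array([(uv[0]-c['cx'])/c['fx'],(uv[1]-c['cy'])/c['fy']]);t=np.hypot(*d)
    v=np.r_[d/t*np.sin(t),np.cos(t)];M=c['mount'];R=Ro.from_euler('xyz',rot).as_matrix()
    return R@M[:3,3]+pos, R@M[:3,:3]@v
E
python3 - <<'E'
from h import *
np.set_printoptions(precision=1,suppress=True)
pos=np.array([516.94,-161.76,350.67]);rot=[-1.5707,.001,-.871]
def sray(n,uv):
    c=r.calibration(n);v=np.array([(uv[0]-c['cx'])/c['fx'],(uv[1]-c['cy'])/c['fy'],1]);return -c['R'].T@c['t'],c['R'].T@v
def mid(a,b):
    (o,d),(q,e)=a,b;s,t=np.linalg.lstsq(np.c_[d,-e],q-o,rcond=None)[0];return (o+s*d+q+t*e)/2,np.linalg.norm(o+s*d-q-t*e)
S18,C18=np.sin(np.radians(18)),np.cos(np.radians(18))
L={}
for k,uv,s in(("outer",(324,245),340),("inner",(319,116),220)):
    o,d=wray(uv,pos,rot);z=134+s*S18+11*C18;L[k]=o+d*(z-o[2])/d[2];print(k,L[k])
o,d=wray((313,2),pos,rot);z=175;print("shaft",o+d*(z-o[2])/d[2])
print("tri inner scene",mid(wray((319,116),pos,rot),sray("scene",(326,173))),"outer",mid(wray((324,245),pos,rot),sray("scene",(272.5,156))))
print("tri inner side",mid(wray((319,116),pos,rot),sray("side",(318,178))))
d=L["inner"]-L["outer"];print("len",np.linalg.norm(d),"yaw",np.arctan2(d[1],d[0]),"press",L["outer"]+d/3)
E
```

```text
outer [ 494.1 -186.7  249.5]
inner [ 573.4 -114.2  212.4]
shaft [662.8 -30.9 175. ]
tri inner scene (array([ 574.2, -113.3,  208.7]), np.float64(2.4861764265857604)) outer (array([ 492.3, -188.5,  240.4]), np.float64(2.8885216597286214))
tri inner side (array([ 577.3, -115. ,  209.1]), np.float64(7.881933621905598))
len 113.71901334619044 yaw 0.7402239706141881 press [ 520.5 -162.6  237.2]
```

Emit:
{"api": "servo_tool", "payload": {
  "motion": [
    [-1,0.002,0.04,0.002,0,-0.15,0],
    [-1,0.003,0.075,0.002,0,-0.25,0],
    [-1,0.003,0.1,0.002,0,-0.25,0],
    [-1,0.003,0.104,0.002,0,-0.25,0],
    [-1,0.003,0.106,0.002,0,-0.25,0],
    [-1,0.003,0.108,0.002,0,-0.25,0],
    [-1,0.003,0.11,0.002,0,-0.25,0],
    [-1,0.003,0.112,0.002,0,-0.25,0],
    [-1,0.003,0.114,0.002,0,-0.25,0],
    [-1,0.003,0.114,0.002,0,-0.25,0]
  ]
}}

```text
clock: 2.9
eef_pos: [519.2, -165.3, 237.5]
tcp_rot: [-1.571, -0.0, -0.831]
contact_force: [-0.5, -0.1, 2.6]
opening: 0.001
```

Run:
```python
from rig import r
import cv2
s=r.sense();print(s['clock'],s['eef_pos'],s['tcp_rot'],s['contact_force'])
cv2.imwrite("pics/wrist2.png",r.grab_frame("wrist")[:,:,::-1][0:340,150:500])
```

```text
2.9 [ 519.16324258 -165.29610694  237.45416535] [-1.57074840e+00 -3.47349753e-04 -8.31017009e-01] [-0.46396631 -0.12753715  2.55565287]
```

View pics/wrist2.png

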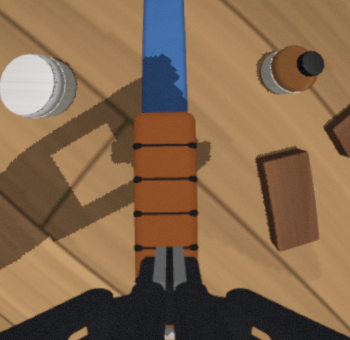

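The picture shows the shut fingertips centred on the handle at crop (170,250), with 2.6 N of contact. I'll press slowly along the arc.

Emit:
{"api": "servo_tool", "payload": {
  "motion": [
    [-1,0,0.002,-0.001,0,0,0],
    [-1,0,0.005,-0.002,0,0,0],
    [-1,0,0.009,-0.003,0,0,0],
    [-1,0,0.013,-0.005,0,0,0],
    [-1,0,0.017,-0.006,0,0,0],
    [-1,0,0.021,-0.007,0,0,0],
    [-1,0,0.025,-0.008,0,0,0],
    [-1,0,0.029,-0.009,0,0,0],
    [-1,0,0.033,-0.01,0,0,0],
    [-1,0,0.037,-0.011,0,0,0],
    [-1,0,0.04,-0.012,0,0,0],
    [-1,0,0.042,-0.012,0,0,0]
  ]
}}

```text
clock: 4.45
eef_pos: [510.7, -174.7, 197.1]
tcp_rot: [-1.571, -0.003, -0.831]
contact_force: [-6.4, -5.8, 17.6]
opening: -0.002
```

Run:
```python
from rig import r
import cv2,numpy as np
s=r.sense();print(s['clock'],s['eef_pos'],s['contact_force'])
a=r.grab_frame("side")[:,:,::-1][60:260,230:480];b=r.grab_frame("wrist")[:,:,::-1][0:340,150:500]
cv2.imwrite("pics/s3.png",np.hstack([cv2.resize(a,(425,340)),b]))
```

```text
4.45 [ 510.68705823 -174.69653975  197.08462374] [-6.44849993 -5.84145971 17.64490567]
```

View pics/s3.png

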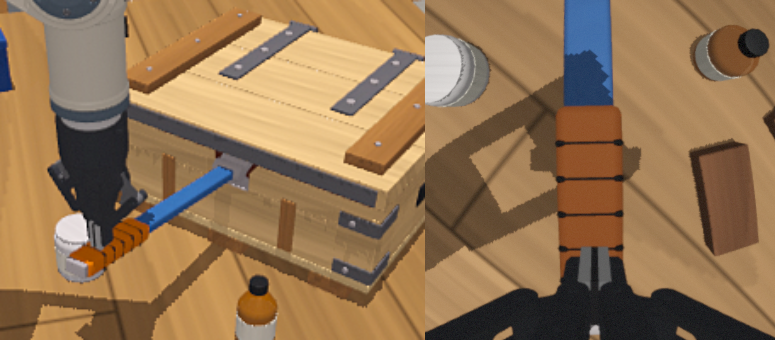

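The lid is rising and the fingertips sit at the same spot on the handle, just outside the last visible rib. I'll continue with slightly more outward travel.

Emit:
{"api": "servo_tool", "payload": {
  "motion": [
    [-1,0,0.002,-0.002,0,0,0],
    [-1,0,0.005,-0.003,0,0,0],
    [-1,0,0.009,-0.004,0,0,0],
    [-1,0,0.013,-0.005,0,0,0],
    [-1,0,0.017,-0.006,0,0,0],
    [-1,0,0.021,-0.006,0,0,0],
    [-1,0,0.025,-0.007,0,0,0],
    [-1,0,0.029,-0.007,0,0,0],
    [-1,0,0.033,-0.008,0,0,0],
    [-1,0,0.037,-0.008,0,0,0],
    [-1,0,0.04,-0.008,0,0,0],
    [-1,0,0.042,-0.008,0,0,0]
  ]
}}

```text
clock: 6.05
eef_pos: [504.9, -179.8, 154.8]
tcp_rot: [-1.571, -0.003, -0.831]
contact_force: [-4.4, -4.4, 15.3]
opening: -0.0
```

Emit:
{"api": "servo_tool", "payload": {
  "motion": [
    [-1,0,0.002,0,0,0,0],
    [-1,0,0.005,0,0,0,0],
    [-1,0,0.009,0,0,0,0],
    [-1,0,0.013,0,0,0,0],
    [-1,0,0.017,0,0,0,0],
    [-1,0,0.021,0,0,0,0],
    [-1,0,0.025,0,0,0,0],
    [-1,0,0.028,0,0,0,0],
    [-1,0,0.03,0,0,0,0],
    [-1,0,0.031,0,0,0,0],
    [-1,0,0.031,0,0,0,0]
  ]
}}

```text
clock: 7.42
eef_pos: [503.4, -180.2, 123.1]
tcp_rot: [-1.573, -0.001, -0.83]
contact_force: [-8.7, -6.9, 14.5]
opening: 0.003
```

Run:
```python
from rig import r
import cv2,numpy as np
s=r.sense();print(s['clock'],s['eef_pos'],s['contact_force'])
a=r.grab_frame("side")[:,:,::-1][60:260,230:480];b=r.grab_frame("wrist")[:,:,::-1][0:340,150:500]
cv2.imwrite("pics/side4.png",r.grab_frame("side")[:,:,::-1])
cv2.imwrite("pics/s4.png",np.hstack([cv2.resize(a,(425,340)),b]))
```

```text
7.425 [ 503.39450936 -180.23841331  123.1348139 ] [-8.69742929 -6.88263113 14.51062189]
```

View pics/s4.png

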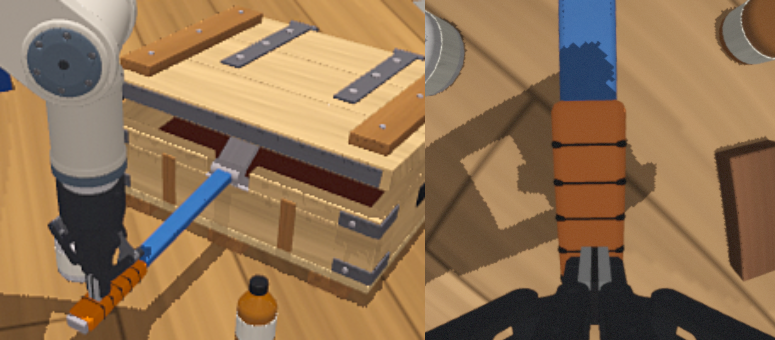

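Run:
```python
from h import *
I=cv2.imread("pics/side4.png");J=cv2.imread("pics/side0.png")
h=np.array([727,28.]);u=np.array([np.cos(.745),np.sin(.745)]);w=np.array([-u[1],u[0]])
out=[]
for im in(J,I):
    im=cv2.resize(im,None,fx=4,fy=4,interpolation=cv2.INTER_CUBIC)
    for z,c in((150,(0,255,0)),(188,(0,255,255)),(198,(255,0,255))):
        q=[tuple(int(v) for v in proj("side",np.r_[h-12*u+k*w,z])*4+2) for k in(-200,200)];cv2.line(im,*q,c,1)
    out.append(im[420:920,1120:1920])
cv2.imwrite("pics/g.png",cv2.resize(np.vstack(out),(480,600)))
```

```text
(no output)
```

View pics/g.png

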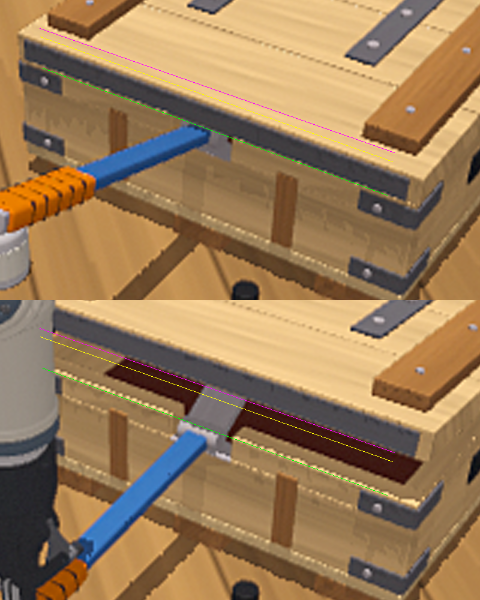

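The green line at 150 mm matches the shut edge in the earlier picture. The lid edge now lies on the magenta 198 mm line, so the gap is about 48 mm. I'll hold briefly, check that it's steady, and hand in.

Emit:
{"api": "servo_tool", "payload": {
  "motion": [
    [-1,0,0,0,0,0,0],
    [-1,0,0,0,0,0,0],
    [-1,0,0,0,0,0,0],
    [-1,0,0,0,0,0,0],
    [-1,0,0,0,0,0,0],
    [-1,0,0,0,0,0,0]
  ]
}}

```text
clock: 8.32
eef_pos: [503.4, -180.2, 123.2]
tcp_rot: [-1.573, -0.001, -0.83]
contact_force: [-8.2, -8.7, 13.2]
opening: -0.0
```

Run:
```python
from rig import r
s=r.sense();print(s['clock'],s['eef_pos'],s['contact_force'],abs(s['qvel']).max())
if s['contact_force'][2]>5 and abs(s['eef_pos'][2]-123)<3: print(r.sign_off())
```

```text
8.325 [ 503.38364702 -180.21503534  123.1582581 ] [-8.2469814  -8.66730451 13.22580939] 0.0016455735669884464
the job is handed in; nothing more can be done
None
```

The lid is up and held. I pressed the orange handle down about 115 mm along its arc with shut fingertips and handed the job in at 8.3 s, still pressing.

- **Gap:** about 48 mm. In the side view the lid's edge lies on the line drawn at 198 mm, and the handle height of 123 mm gives the same figure.
- **Press:** 13 N downward. The arm was at rest, and its height did not change over the last 0.75 s.
- **Sideways force:** about 12 N, pushing the fingers outward along the bar. I left it, since its reaction pushes the bar into the slot.
- **Slot, block, tin and bottle:** the last pictures show the heel still in the slot. Nothing came near the block, tin or bottle, but I did not measure their positions again.
- **Disagreement:** the first fit of the bar from the two fixed cameras was 3 to 4 pixels off in the side view. I used the close wrist view for the final position.

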